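Shut the filling-line valve with its T-handle key

TASK

Take the T-handle key out of its wooden stand, put its tongue into the slotted recess of the partly open shut-off valve, and turn it clockwise (seen from above) until the valve is fully shut against its stop. Let go and leave the key standing upright in the valve.

Things in the scene. Friction and masses are not known exactly. Their poses are not given: they have to be found in the camera images.
- key: Loose steel T-key, 0.35 kg, upright in a 47 mm high wooden stand. Flat tongue 50 mm wide (key's y), 10 thick (x), down to 24 mm below the origin; round collar, 80 mm wide, 8 thick; 16 mm shaft; level cross bar 100 mm long (y), 16 thick (x), 20 high, centre 120 mm above the origin, parallel to the tongue: grip there from above. Origin: centre of the collar's underside, z up. Same after a half turn.
- valve: Fixed shut-off valve: grey square housing 96 x 96 x 45 mm with capped pipe stubs on two sides (along its y, 140 mm overall); in its top a round steel insert 74 mm wide with a SLOTTED recess. Origin: centre of the underside, z up. A second fitting has the same housing but a plain round 40 mm hole: the key does not fit it and it does not turn.
- socket (a point): Centre of the slot's mouth, level with the insert's rim, 47 mm above the worktop; turns with the insert. Slot along this frame's y: 66 mm long with round ends, 20 wide (x), 30 deep. With its tongue along the slot the key drops in until its collar rests on the rim, its origin then at this point. Play: 5 mm to either side across the slot, 8 along it, and about 12 degrees of turn either way.
- spindle (a joint): Turn of the slotted insert, rad, growing clockwise seen from above. 0: slot in line with the pipe stubs (open). 1.571: slot square across them, shut, at a hard stop. Starts part open, 0.55 to 0.75. Light friction, 0.06 N m; stays where it is left. Because of the play the key must turn about 12 degrees further than the insert.

How it is judged:
By the outcome, as a careful person would: the job done as asked, in the order asked, and still so for the second after the job is handed in, with the robot touching nothing.
It also fails if it takes over 40 s, if anything falls off the work surface, if the arm or the gripper's body presses on something with over 40 N, if the wrist force passes 120 N, or if a joint passes its speed limit or range.

ROBOT

A 7-joint arm with a two-finger parallel gripper is mounted at the origin on the work surface; the furniture and walls round the work are solid. World frame = base frame: x ahead of the robot, y to its left, z up, the work surface at z = 0. Lengths are in m, angles in rad, forces in N, time in s.
With the tool pointing down it reaches from about 0.35 to 0.9 m from the base axis. Payload 8.1 kg.
Tool frame: the origin (TCP) lies on the centre line of the jaws, within the pads' length; the fingertips stand 14 mm ahead of it and the grasp point (between the pads) lies 5 mm behind it; z points along the fingers, y is the direction in which the jaws open and shut (so a half turn about z gives the same grasp; the last joint's range is limited). The gripper opens to 92 mm and grips with 3 to 60 N. Pads are 19 mm wide; open, the fingers measure 130 mm over their backs; the gripper's body (75 mm by 190 mm) begins 47 mm behind the grasp point.
Start: joints at [-1.353, 0.434, 0.025, 1.573, -0.012, 1.134, -0.075], TCP at [0.197, 0.593, 0.241] pointing down, gripper open.
Joint ranges: [-2.62, 2.62], [-0.44, 2.09], [-1.27, 1.32], [0.08, 2.57], [-1.32, 4.46], [0.12, 2], [-2.74, 2.74]. Speed limits (rad/s): [2.22, 2.22, 3.01, 3.01, 3.14, 3.14, 3.14].

INTERFACE

Orientations are given as a rotation vector (axis times angle).
In Python, from cell import observe, eyes, arm gives the robot as it stands.
- The arm moves only by the tool step_arm, never from a script. Its argument "series" is a list that holds one entry, the list of rows, each a list of 5 numbers: the finger opening in m, from 0 to 0.0918, then the shift along the world's x, y, z in m, then the turn about the world's z in degrees. In form: [[[hand, dx, dy, dz, spin], ...]]. A call has 1 to 20 rows; each row is the pose to reach, as a shift and turn from the pose measured when the call began; what a row does not reach only later rows make up. A row lasts 1/12 s, in which the tool goes at most 41.7 mm and 7.16 degrees, less where a joint would pass 70% of its speed; a pose out of reach is approached as far as the arm can. A call with a gripper value outside its range is refused whole. The fingers move at their own pace and stop on an object; "squeeze" is the grip in N (left out, the last holds). Time passes only in rows, so rows that repeat a pose let the fingers close. It gives the time, the measured TCP pose, the force and the opening at its end, in the units of the state.
- observe(): the state, without advancing time (a new reading comes with each control period).
- eyes.get_image(name): name is "scene" or "top" or "wrist"; returns (picture, depth): 420x560x3 uint8, red, green, blue; 420x560 float32, m along the optical axis (not along the pixel's ray), 0 where there is no reading.
- eyes.camera_params(name): a dict with "intrinsics" (3x3 intrinsics, pixels), "position" and "attitude" of the camera in the world. Camera axes: x right, y down, z forward; pixel columns grow to the right and rows downward; lengths in m; the calibration is good to about 2 mm. A picture is of the moment at which its call begins: read the wrist's pose just before it. camera_params takes no time and is no camera call; for the wrist camera it gives the pose at the moment of the call.
- arm.sign_off(): hands the job in, once; it reports no verdict.
The state is a dict: "clock": time; "joints": joint angles; "dq": joint speeds; "joint_efforts": joint torques, N m; "position": TCP position; "ee_rot": TCP orientation; "force": force on the tool from outside, world axes, zero at the start; "ft_torque": the same for the moment, N m; "width": opening from 0.0 (shut) to 1.0 (fully open).
Only numpy, scipy, OpenCV 4.12 (cv2) and the standard library are available. Lean on these libraries where they do the work, as an engineer would, in place of code of your own. Each camera call takes 0.05 s, during which the arm holds its last target.

## Working session

There is one attempt and no reset: what is moved stays moved. The work goes in short steps, Python scripts to look and compute and a tool call to move; the robot and the scene stay as the last step left them, time stands still between calls to the robot, and variables do not carry over. Pictures are saved under pics/ and viewed, and the job is handed in when it is done.

Besides the shell and the picture viewer there is one more tool, called as name([rows], argument=value, ...), one row to a line, values as JSON. step_arm: Moves the arm, as the interface text tells. Its arguments: {"type":"object","properties":{"series":{"type":"array"},"squeeze":{"type":"number"}},"required":["series"]}

```bash
mkdir -p pics; ls
cat > h.py <<'E'
import numpy as np, cv2
from cell import observe, eyes, arm
from scipy.spatial.transform import Rotation as R
E
python3 - <<'E'
from h import *
s=observe(); print({k:np.round(v,3) for k,v in s.items()})
for n in ["scene","top"]:
    p=eyes.camera_params(n); print(n,p)
    im,d=eyes.get_image(n); cv2.imwrite(f"pics/{n}0.png",im[:,:,::-1]); np.savez(f"{n}0.npz",im=im,d=d)
E
```

```text
pics
{'clock': np.float64(0.0), 'joints': array([-1.353,  0.435,  0.025,  1.574, -0.012,  1.134, -0.075]), 'dq': array([ 0.001, -0.001, -0.001, -0.001,  0.   , -0.001, -0.001]), 'joint_efforts': array([-1.0000e-03, -6.6782e+01,  9.8500e-01, -3.1447e+01, -6.1000e-02,
        4.3000e-02,  0.0000e+00]), 'position': array([0.197, 0.593, 0.24 ]), 'ee_rot': array([-5.020e-01, -3.101e+00,  2.000e-03]), 'force': array([-0.516, -0.142, -0.348]), 'ft_torque': array([-0.05 , -0.024,  0.019]), 'width': np.float64(1.0)}
scene {'intrinsics': array([[469.0825982 ,   0.        , 284.54618389],
       [  0.        , 469.0825982 , 210.8102216 ],
       [  0.        ,   0.        ,   1.        ]]), 'position': array([0.94423676, 0.46466555, 0.73362809]), 'attitude': array([-0.93493385, -2.54130504,  1.00328976])}
top {'intrinsics': array([[529.17083108,   0.        , 273.12563904],
       [  0.        , 529.17083108, 217.39315017],
       [  0.        ,   0.        ,   1.        ]]), 'position': array([ 0.29376805, -0.04276204,  1.24362568]), 'attitude': array([-2.14187195,  2.10053212, -0.21107348])}
```

View pics/scene0.png

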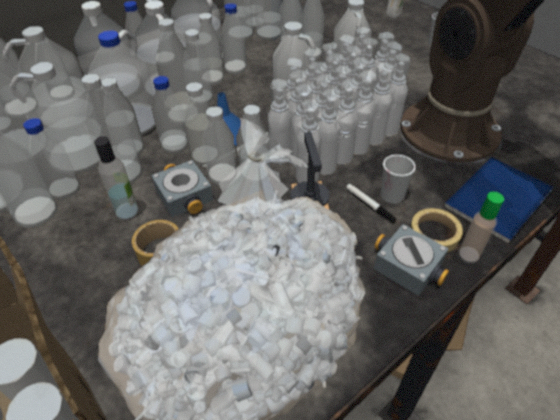

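View pics/top0.png

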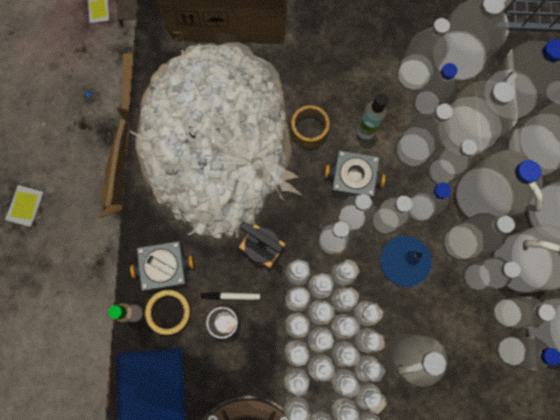

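The top view shows the slotted valve at about (161,265), the key in its stand at (262,245) and the decoy at (356,172). The scene view shows the same valve at (413,250) and the key at (312,165). Next I'll zoom in on these and measure them.

```bash
cat >> h.py <<'E'
def cam(n):
    p=eyes.camera_params(n); return np.array(p["intrinsics"]),np.array(p["position"]),R.from_rotvec(p["attitude"]).as_matrix()
def onplane(c,uv,z):
    K,t,A=c; uv=np.atleast_2d(uv).astype(float)
    r=np.c_[uv,np.ones(len(uv))]@np.linalg.inv(K).T@A.T
    return t+r*((z-t[2])/r[:,2])[:,None]
def cloud(c,d):
    K,t,A=c; v,u=np.mgrid[:d.shape[0],:d.shape[1]]
    P=np.stack([(u-K[0,2])/K[0,0]*d,(v-K[1,2])/K[1,1]*d,d],-1)@A.T+t
    P[d<=0]=np.nan; return P
def proj(c,P):
    K,t,A=c; q=(np.atleast_2d(P)-t)@A@K.T; return q[:,:2]/q[:,2:]
E
python3 - <<'E'
from h import *
c=cam("top"); z=np.load("top0.npz"); im=z["im"];P=cloud(c,z["d"])
for n,u,v in [("valve",161,265),("housingcorner",143,250),("keybar",262,240),("stand",255,260),("decoy rim",340,157),("bag",215,140),("bag near",225,215),("bag neck",280,175),("bottle",335,235),("bottle2",345,270),("bottles3",298,268),("greenbottle",115,312),("ring",167,295),("cup",222,320),("table",200,380),("dark",120,355)]:
    print(n,np.round(P[v,u],3))
print(proj(c,observe()["position"]))
ok=np.isfinite(P[...,2])
vis=np.clip(np.nan_to_num(P[...,2])/0.35*255,0,255).astype(np.uint8)
cv2.imwrite("pics/topz.png",cv2.applyColorMap(vis,cv2.COLORMAP_JET))
a=cv2.resize(im[215:315,110:250,::-1],None,fx=5,fy=5,interpolation=cv2.INTER_CUBIC);cv2.imwrite("pics/tv.png",a)
a=cv2.resize(im[200:290,200:320,::-1],None,fx=6,fy=6,interpolation=cv2.INTER_CUBIC);cv2.imwrite("pics/tk.png",a)
E
```

```text
valve [0.418 0.213 0.014]
housingcorner [0.448 0.249 0.046]
keybar [ 0.456 -0.023  0.176]
stand [ 0.429 -0.007  0.056]
decoy rim [ 0.677 -0.2    0.049]
bag [0.662 0.079 0.192]
bag near [0.519 0.059 0.117]
bag neck [ 0.575 -0.057  0.245]
bottle [ 0.469 -0.172  0.178]
bottle2 [ 0.396 -0.189  0.203]
bottles3 [ 0.398 -0.096  0.202]
greenbottle [0.306 0.266 0.17 ]
ring [0.349 0.194 0.019]
cup [0.295 0.067 0.006]
table [ 0.161  0.112 -0.001]
dark [0.213 0.293 0.013]
[[-79.72960348 368.80647278]]
```

View pics/topz.png

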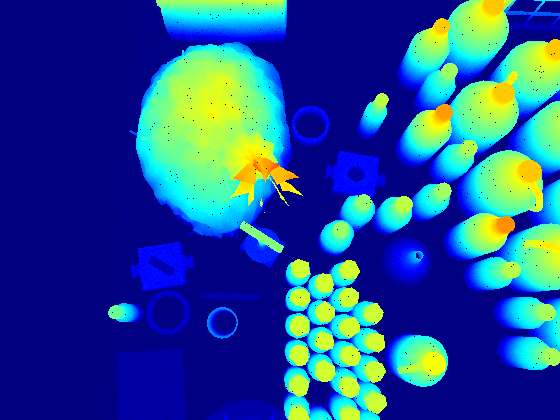

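View pics/tv.png

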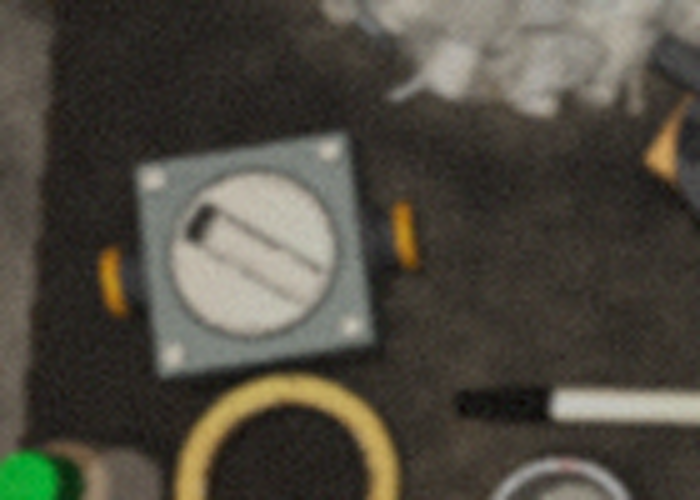

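View pics/tk.png

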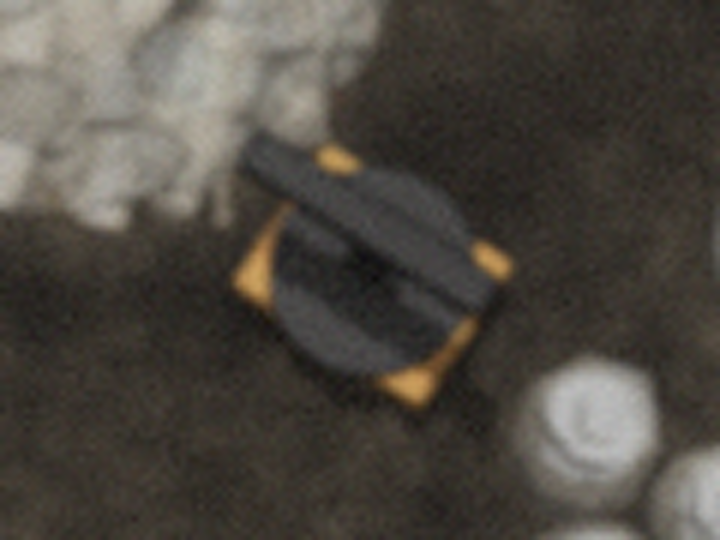

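The valve slot is clear in the zoom: in the full top picture it runs from about (151,258) to (172,273), and the stubs are at (132,272) and (191,262). The key's bar runs from about (242,223) to (281,250). Now I'll measure poses.

Run:
```python
from h import *
deg=np.degrees
s=observe(); M=R.from_rotvec(s["ee_rot"]).as_matrix(); print("tool axes\n",np.round(M,3),"yaw of tool y",deg(np.arctan2(M[1,1],M[0,1])))
c=cam("top"); z=np.load("top0.npz"); im=z["im"];P=cloud(c,z["d"])
def rect(pts): 
    r=cv2.minAreaRect((pts*1000).astype(np.float32)); return r, np.round(cv2.boxPoints(r),1).tolist()
v,u=np.mgrid[:420,:560]
m=(P[...,2]>.155)&(P[...,2]<.2)&(u>235)&(u<290)&(v>217)&(v<258)
mm=m.astype(np.uint8); n,l,st,ce=cv2.connectedComponentsWithStats(mm); k=1+np.argmax(st[1:,4]); m=l==k
pts=onplane(c,np.c_[u[m],v[m]],.177)[:,:2]
print("bar",m.sum(),np.nanmedian(P[m][:,2]),rect(pts))
# bar direction by PCA
d=pts-pts.mean(0); w,V=np.linalg.eigh(d.T@d); print("mean",pts.mean(0),"dir",deg(np.arctan2(*V[::-1,1])))
# housing
g=cv2.cvtColor(im,cv2.COLOR_RGB2HSV)
h=(P[...,2]>.03)&(P[...,2]<.06)&(u>125)&(u<200)&(v>235)&(v<298)
pts=onplane(c,np.c_[u[h],v[h]],.046)[:,:2]; 
n,l,st,ce=cv2.connectedComponentsWithStats(h.astype(np.uint8)); k=1+np.argmax(st[1:,4]); h=(l==k)
print("h bbox",st[k])
H=cv2.morphologyEx(h.astype(np.uint8),cv2.MORPH_OPEN,np.ones((21,21)))>0
pts=onplane(c,np.c_[u[H],v[H]],.045)[:,:2]; print("housing",rect(pts))
# stubs orange
o=(g[...,0]>8)&(g[...,0]<28)&(g[...,1]>130)&(g[...,2]>90)&(u>125)&(u<200)&(v>250)&(v<285)
n,l,st,ce=cv2.connectedComponentsWithStats(o.astype(np.uint8)); 
for k in range(1,n):
    if st[k,4]>15: print("stub",ce[k],onplane(c,ce[k],.022))
cc=onplane(c,[[161,265]],.047)[0]
sl=(P[...,2]<.035)&(np.hypot(u-161,v-265)<17)
print("slot floor",sl.sum(),np.nanmedian(P[sl][:,2])); pts=P[sl][:,:2]; print(rect(pts))
d=pts-pts.mean(0); w,V=np.linalg.eigh(d.T@d); print("mean",pts.mean(0),"dir",deg(np.arctan2(*V[::-1,1])))
```

```text
tool axes
 [[-0.949  0.315 -0.   ]
 [ 0.315  0.949 -0.001]
 [-0.    -0.001 -1.   ]] yaw of tool y 71.61346154157053
bar 413 0.17711501777578276 (((462.9052734375, -21.399620056152344), (100.01399230957031, 17.50588607788086), 58.36804962158203), [[429.20001220703125, -59.400001525878906], [444.1000061035156, -68.5999984741211], [496.6000061035156, 16.600000381469727], [481.70001220703125, 25.799999237060547]])
mean [ 0.46272611 -0.02178374] dir 58.39586607745029
h bbox [ 131  242   63   49 1832]
housing (((0.0, 0.0), (0.0, 0.0), 0.0), [[0.0, 0.0], [0.0, 0.0], [0.0, 0.0], [0.0, 0.0]])
stub [190.22916667 260.91666667] [[0.42759047 0.14414087 0.022     ]]
stub [131.93617021 270.78723404] [[0.40218026 0.27713725 0.022     ]]
slot floor 246 0.018019290393122
(((421.547119140625, 201.0818328857422), (65.74176025390625, 54.21015167236328), 47.834327697753906), [[379.3999938964844, 194.89999389648438], [419.6000061035156, 158.5], [463.70001220703125, 207.3000030517578], [423.5, 243.60000610351562]])
mean [0.41657725 0.21095416] dir 61.79969312968996
```

Run:
```python
from h import *
cs=[cloud(cam(n),np.load(n+"0.npz")["d"]).reshape(-1,3) for n in("top","scene")]
Q=np.vstack(cs); Q=Q[np.isfinite(Q[:,2])]
def foot(x,y,yaw,zmin=.12):
    a=np.radians(yaw); d=Q[:,:2]-[x,y]; jy=d@[np.cos(a),np.sin(a)]; jx=d@[-np.sin(a),np.cos(a)]
    for L,W in((65,15),(95,37.5),(37.5,95)):
        for g in(0,15):
            m=(abs(jy)<(L+g)/1e3)&(abs(jx)<(W+g)/1e3)&((abs(jy)>.012)|(abs(jx)>.052)); z=np.sort(Q[m,2])
            i=np.argmax(np.where(m,Q[:,2],-1)); print((x,y,yaw),L,W,g,"z top",np.round(z[-4:],3),np.round(Q[i],3))
foot(.463,-.0215,-31.6); foot(.415,.2106,-28); foot(.415,.2106,-94)
# path obstacles
for y0 in np.arange(-.1,.28,.03):
    r=[]
    for x0 in np.arange(.32,.56,.03):
        m=(abs(Q[:,0]-x0)<.015)&(abs(Q[:,1]-y0)<.015); r.append(round(float(Q[m,2].max()),2) if m.any() else None)
    print(round(y0,2),r)
```

```text
(0.463, -0.0215, -31.6) 65 15 0 z top [0.061 0.061 0.063 0.066] [ 0.474 -0.028  0.066]
(0.463, -0.0215, -31.6) 65 15 15 z top [0.063 0.063 0.066 0.177] [ 0.514 -0.026  0.177]
(0.463, -0.0215, -31.6) 95 37.5 0 z top [0.22  0.22  0.23  0.231] [ 0.548 -0.064  0.231]
(0.463, -0.0215, -31.6) 95 37.5 15 z top [0.272 0.274 0.275 0.276] [ 0.579 -0.042  0.276]
(0.463, -0.0215, -31.6) 37.5 95 0 z top [0.221 0.221 0.221 0.222] [0.538 0.031 0.222]
(0.463, -0.0215, -31.6) 37.5 95 15 z top [0.228 0.228 0.229 0.231] [0.551 0.021 0.231]
(0.415, 0.2106, -28) 65 15 0 z top [0.053 0.054 0.054 0.055] [0.384 0.225 0.055]
(0.415, 0.2106, -28) 65 15 15 z top [0.053 0.054 0.054 0.055] [0.384 0.225 0.055]
(0.415, 0.2106, -28) 95 37.5 0 z top [0.053 0.054 0.054 0.055] [0.384 0.225 0.055]
(0.415, 0.2106, -28) 95 37.5 15 z top [0.167 0.167 0.168 0.169] [0.32  0.264 0.169]
(0.415, 0.2106, -28) 37.5 95 0 z top [0.053 0.053 0.054 0.055] [0.384 0.225 0.055]
(0.415, 0.2106, -28) 37.5 95 15 z top [0.053 0.053 0.054 0.055] [0.384 0.225 0.055]
(0.415, 0.2106, -94) 65 15 0 z top [0.052 0.052 0.052 0.053] [0.405 0.164 0.
[... 501 characters left out ...]
21, 0.21, 0.18, 0.06, 0.05, 0.21, 0.26]
-0.04 [0.01, 0.01, 0.01, 0.06, 0.18, 0.18, 0.18, 0.01, 0.27]
-0.01 [0.01, 0.02, 0.01, 0.06, 0.17, 0.18, 0.18, 0.22, 0.27]
0.02 [0.09, 0.02, 0.01, 0.01, 0.06, 0.18, 0.18, 0.23, 0.26]
0.05 [0.09, 0.02, 0.01, 0.01, 0.01, 0.04, 0.12, 0.22, 0.16]
0.08 [0.09, 0.02, 0.01, 0.01, 0.01, 0.07, 0.13, 0.16, 0.17]
0.11 [0.01, 0.02, 0.01, 0.01, 0.01, 0.08, 0.13, 0.15, 0.17]
0.14 [0.03, 0.03, 0.05, 0.05, 0.04, 0.01, 0.12, 0.15, 0.16]
0.17 [0.03, 0.03, 0.05, 0.05, 0.05, 0.05, 0.03, 0.13, 0.14]
0.2 [0.01, 0.05, 0.05, 0.05, 0.05, 0.05, 0.01, 0.08, 0.12]
0.23 [0.03, 0.05, 0.05, 0.05, 0.05, 0.05, 0.01, 0.01, 0.09]
0.26 [0.17, 0.05, 0.05, 0.05, 0.05, 0.05, 0.01, 0.01, 0.01]
```

Measurements so far:

| Item | Centre (m) | Direction | Check |
|---|---|---|---|
| Key bar | (0.463, -0.022) | 58.4° | 100 x 17 mm, top at z 0.177, as it must be |
| Valve | (0.415, 0.211) | stubs 100.8° | – |
| Slot | – | about 62° | spindle about 0.68, within the given range |

I'll fly over the valve for a wrist look, already turned for the grasp.

step_arm([
  [[0.0918,0.03,-0.04,0.04,-7],[0.0918,0.06,-0.075,0.08,-14],[0.0918,0.18,-0.383,0.14,-103],[0.0918,0.18,-0.383,0.14,-103],[0.0918,0.18,-0.383,0.14,-103],[0.0918,0.18,-0.383,0.14,-103],[0.0918,0.18,-0.383,0.14,-103],[0.0918,0.18,-0.383,0.14,-103],[0.0918,0.18,-0.383,0.14,-103],[0.0918,0.18,-0.383,0.14,-103],[0.0918,0.18,-0.383,0.14,-103],[0.0918,0.18,-0.383,0.14,-103],[0.0918,0.18,-0.383,0.14,-103],[0.0918,0.18,-0.383,0.14,-103],[0.0918,0.18,-0.383,0.14,-103],[0.0918,0.18,-0.383,0.14,-103],[0.0918,0.18,-0.383,0.14,-103],[0.0918,0.18,-0.383,0.14,-103]],
], squeeze=40)

```text
clock: 1.6
position: [0.3769, 0.2097, 0.3799]
ee_rot: [-2.737, -1.541, 0.002]
force: [0.2, 0.1, 0.0]
width: 1.002
```

```bash
cat >> h.py <<'E'
def st():
    s=observe(); M=R.from_rotvec(s["ee_rot"]).as_matrix()
    print("t",round(float(s["clock"]),2),"pos",np.round(s["position"],4),"yaw",round(float(np.degrees(np.arctan2(M[1,1],M[0,1]))),2),"tilt",np.round(M[:,2],3),"F",np.round(s["force"],1),"T",np.round(s["ft_torque"],2),"w",round(float(s["width"])*91.8,1),"q",np.round(s["joints"],2))
    return s
def shot(n,tag):
    c=cam(n); im,d=eyes.get_image(n); cv2.imwrite(f"pics/{tag}.png",im[:,:,::-1]); return c,im,d
E
python3 - <<'E'
from h import *
st(); c,im,d=shot("wrist","w1"); np.savez("w1.npz",im=im,d=d,K=c[0],t=c[1],A=c[2]); print(c[1],proj(c,[[.415,.2106,.047]]))
E
```

```text
t 1.6 pos [0.3769 0.2097 0.3799] yaw -31.25 tilt [-0.001  0.    -1.   ] F [0.2 0.1 0. ] T [-0.12  0.04  0.02] w 92.0 q [-1.04 -0.01  0.42  1.8   0.    1.35 -1.17]
[0.4159181  0.27360667 0.52364487] [[307.26810856 159.6501396 ]]
```

View pics/w1.png

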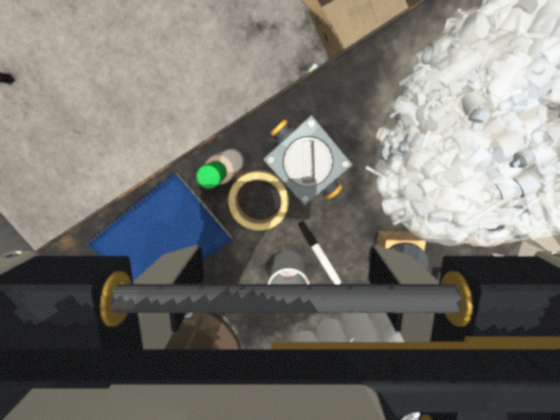

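The wrist view shows the valve at (307,160) with its slot nearly vertical there, stub caps at (280,128) and (334,190), and the key's stand just behind the finger at (400,240). Next I'll measure the insert circle and the slot.

Run:
```python
from h import *
z=np.load("w1.npz"); c=(z["K"],z["t"],z["A"]); im=z["im"]; P=cloud(c,z["d"])
g=cv2.cvtColor(im,cv2.COLOR_RGB2HSV); v,u=np.mgrid[:420,:560]
cv2.imwrite("pics/w1z.png",cv2.resize(im[105:215,250:365,::-1],None,fx=5,fy=5,interpolation=cv2.INTER_CUBIC))
o=((g[...,0]>8)&(g[...,0]<28)&(g[...,1]>130)&(g[...,2]>90)&(u>265)&(u<350)&(v>110)&(v<205)).astype(np.uint8)
n,l,s,ce=cv2.connectedComponentsWithStats(o)
S=[onplane(c,ce[k],.03)[0] for k in range(1,n) if s[k,4]>15]; print([ (s[k,4],ce[k]) for k in range(1,n)],np.round(S,4))
if len(S)>=2:
    a=S[0]-S[1]; print("stub ang",np.degrees(np.arctan2(a[1],a[0]))%180,"mid",(S[0]+S[1])/2)
# insert disk: bright low-sat region
gr=cv2.cvtColor(im,cv2.COLOR_RGB2GRAY); 
m=((gr>130)&(np.hypot(u-307,v-160)<29)).astype(np.uint8); m=cv2.morphologyEx(m,cv2.MORPH_OPEN,np.ones((3,3)))
cn=max(cv2.findContours(m,cv2.RETR_EXTERNAL,cv2.CHAIN_APPROX_NONE)[0],key=cv2.contourArea)
hp=cv2.convexHull(cn)[:,0]; w=onplane(c,hp,.047)[:,:2]; (cx,cy),r=cv2.minEnclosingCircle((w*1000).astype(np.float32)); print("disk",cx,cy,r, cv2.fitEllipse((w*1000).astype(np.float32)))
sl=(P[...,2]<.036)&(np.hypot(u-307,v-160)<24); p=onplane(c,np.c_[u[sl],v[sl]],.018)[:,:2]
print("slot floor",sl.sum(),np.nanmedian(P[sl][:,2]),cv2.minAreaRect((p*1000).astype(np.float32)))
d=p-p.mean(0); w,V=np.linalg.eigh(d.T@d); print("mean",p.mean(0),"dir",np.degrees(np.arctan2(*V[::-1,1]))%180)
```

```text
[(np.int32(105), array([278.24761905, 127.17142857])), (np.int32(89), array([334.37078652, 191.85393258]))] [[0.4018 0.2739 0.03  ]
 [0.4265 0.141  0.03  ]]
stub ang 100.52867297411586 mid [0.41413801 0.20743166 0.03      ]
disk 414.0220642089844 209.4964599609375 44.039039611816406 ((414.4923400878906, 210.12315368652344), (83.81765747070312, 88.70370483398438), 39.21586227416992)
slot floor 540 0.017080742211082633 ((406.6693420410156, 214.56297302246094), (71.96127319335938, 54.090538024902344), 48.639034271240234)
mean [0.41413679 0.20661295] dir 62.20954913471498
```

View pics/w1z.png

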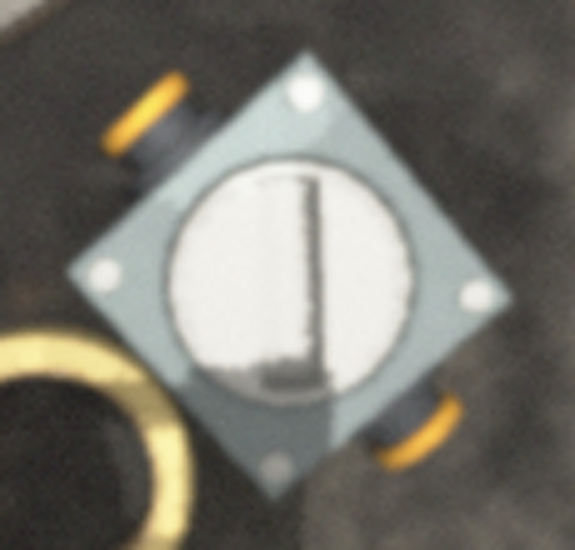

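Run:
```python
from h import *
z=np.load("w1.npz"); c=(z["K"],z["t"],z["A"])
f=lambda a:np.array(a,float)/5+[250,105]-.4
C=onplane(c,f([[290,281],[167,281],[413,281],[290,158],[290,403]]),.047);print(np.round(C,4))
S=onplane(c,f([[306,92],[105,274],[479,297],[277,467]]),.046);print("screws",np.round(S.mean(0),4),[np.degrees(np.arctan2(*(S[i]-S[j])[1::-1]))for i,j in((0,1),(2,3),(0,2),(1,3))])
L=onplane(c,f([[317,180],[323,385]]),.047);e=L[0]-L[1];print("edge",np.degrees(np.arctan2(e[1],e[0]))%180)
n=np.array([-e[1],e[0]])/np.hypot(*e[:2]);print("edge dist from centre",(L[:,:2]-C[0,:2])@n)
# top camera insert centre, zoom5 of [110,215]
ct=cam("top");g=lambda a:np.array(a,float)/5+[110,215]-.4
print("top c",onplane(ct,g([[253,253]]),.047),"screws",onplane(ct,g([[151,179],[330,150],[351,326],[173,355]]),.046).mean(0))
L=onplane(ct,g([[218,206],[318,270]]),.047);e=L[0]-L[1];print("top edge",np.degrees(np.arctan2(e[1],e[0]))%180)
```

```text
[[0.4146 0.2088 0.047 ]
 [0.3826 0.2282 0.047 ]
 [0.4465 0.1895 0.047 ]
 [0.4328 0.2402 0.047 ]
 [0.3957 0.1763 0.047 ]]
screws [0.4143 0.2072 0.046 ] [np.float64(10.366923027665186), np.float64(10.050967068600263), np.float64(100.75994462048271), np.float64(100.27890355399984)]
edge 61.87535988186895
edge dist from centre [-0.00907881 -0.00907881]
top c [[0.41381588 0.20767359 0.047     ]] screws [0.41439059 0.2086835  0.046     ]
top edge 59.052596533988506
```

Valve centre (0.4143, 0.208), axis 100.4°, slot direction 61.5°: both views agree to about 1–2 mm. Now I'll go above the key.

step_arm([
  [[0.07,0.086,-0.231,-0.03,-0.4],[0.07,0.086,-0.231,-0.03,-0.4],[0.07,0.086,-0.231,-0.03,-0.4],[0.07,0.086,-0.231,-0.03,-0.4],[0.07,0.086,-0.231,-0.03,-0.4],[0.07,0.086,-0.231,-0.03,-0.4],[0.07,0.086,-0.231,-0.03,-0.4],[0.07,0.086,-0.231,-0.03,-0.4],[0.07,0.086,-0.231,-0.03,-0.4]],
])

```text
clock: 2.4
position: [0.4628, -0.0209, 0.3497]
ee_rot: [-2.742, -1.531, 0.002]
force: [0.6, -0.5, -0.6]
width: 0.764
```

Run:
```python
from h import *
s=st(); c,im,d=shot("wrist","w2"); print(c[1],proj(c,[[.463,-.0217,.177],[.463,-.0217,.167],s["position"]]))
shot("scene","s2")
```

```text
t 2.4 pos [ 0.4628 -0.0209  0.3497] yaw -31.64 tilt [-0.002  0.    -1.   ] F [ 0.6 -0.5 -0.6] T [-0.08  0.05  0.01] w 70.2 q [-0.73  0.07  0.73  1.81 -0.05  1.28 -0.54]
[0.5023557  0.04273686 0.49350702] [[286.62357275 197.71132457]
 [286.6174192  195.54595251]
 [285.71740637 275.44016825]]
```

View pics/w2.png

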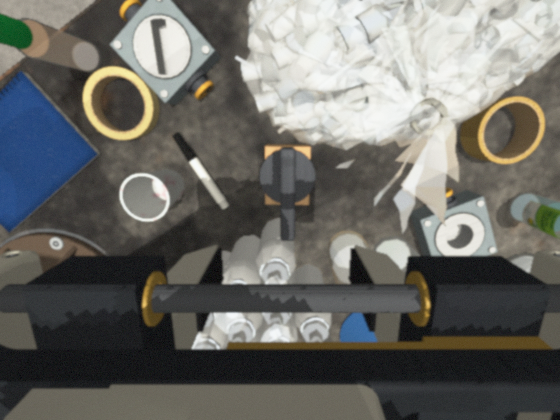

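View pics/s2.png

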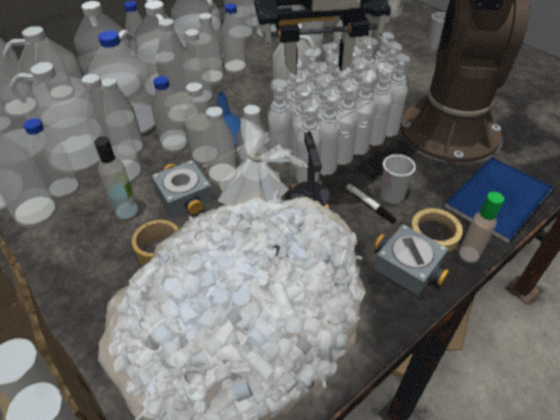

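The bar is at column 288 and centred near row 197, against a prediction of 286.6/197.7 (about 1 mm off), so it's well centred between the jaws. The bag's paper neck (430,170) is to the right of the hand, so I'll descend while watching the force and grip high on the bar.

step_arm([
  [[0.05,0,-0.001,-0.04,0],[0.05,0,-0.001,-0.08,0],[0.05,0,-0.001,-0.12,0],[0.05,0,-0.001,-0.14,0],[0.05,0,-0.001,-0.15,0],[0.05,0,-0.001,-0.15,0]],
])

```text
clock: 3.0
position: [0.4616, -0.0199, 0.1984]
ee_rot: [-2.737, -1.536, 0.007]
force: [0.4, 0.7, 1.4]
width: 0.542
```

Run:
```python
from h import *
s=st(); c,im,d=shot("wrist","w3")
shot("scene","s3")
```

```text
t 3.0 pos [ 0.4616 -0.0199  0.1984] yaw -31.4 tilt [-0.005  0.    -1.   ] F [0.4 0.7 1.4] T [-0.1   0.17  0.03] w 49.8 q [-0.65  0.25  0.71  2.05 -0.2   0.92 -0.38]
```

View pics/w3.png

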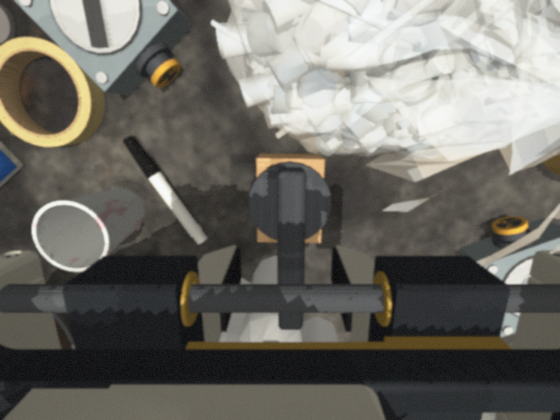

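View pics/s3.png

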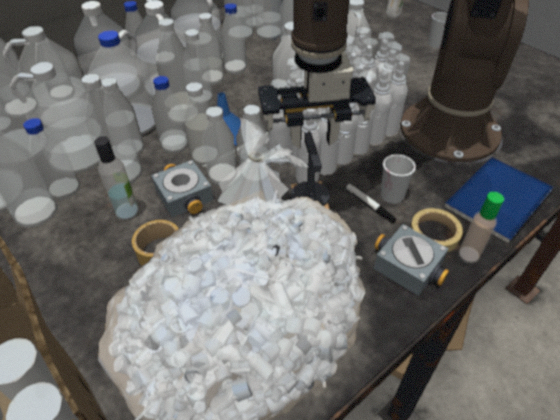

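Run:
```python
from h import *
c=cam("wrist"); a=np.radians(58.4); u=np.array([np.cos(a),np.sin(a),0]); p=np.array([.463,-.0217,.177])
print(proj(c,[p-.05*u,p,p+.05*u]),proj(c,observe()["position"]))
print(onplane(c,[[291,166],[290,329]],.177))
```

```text
[[285.92085893 331.4844629 ]
 [286.19190735 258.27126872]
 [286.50748828 173.0293472 ]] [[285.74903282 275.44464233]]
[[ 0.49322808  0.02286229  0.177     ]
 [ 0.43993312 -0.06406386  0.177     ]]
```

step_arm([
  [[0.05,0.003,-0.001,-0.008,0],[0.05,0.003,-0.001,-0.016,0],[0.05,0.003,-0.001,-0.025,0],[0.05,0.003,-0.001,-0.025,0],[0.05,0.003,-0.001,-0.025,0]],
])

```text
clock: 3.52
position: [0.4661, -0.0215, 0.1754]
ee_rot: [-2.739, -1.535, 0.002]
force: [-0.5, 0.0, -0.4]
width: 0.541
```

Run:
```python
from h import *
s=st(); c,im,d=shot("wrist","w4")
```

```text
t 3.52 pos [ 0.4661 -0.0215  0.1754] yaw -31.46 tilt [-0.002  0.001 -1.   ] F [-0.5  0.  -0.4] T [-0.09  0.11  0.02] w 49.7 q [-0.62  0.29  0.69  2.07 -0.24  0.87 -0.34]
```

View pics/w4.png

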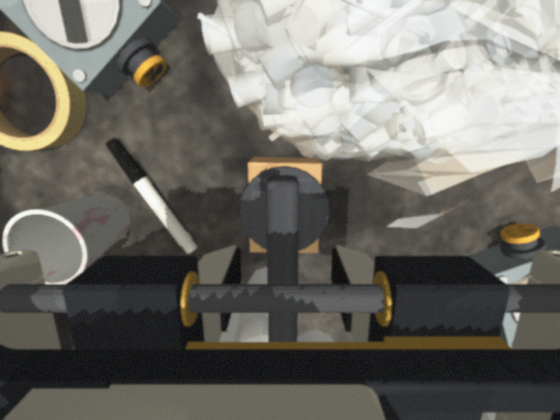

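The bar is now at column 283, against 286 between the pads, and there is no contact force. Closing.

step_arm([
  [[0.05,-0.001,0,-0.003,0],[0.03,-0.001,0,-0.003,0],[0.0,-0.001,0,-0.003,0],[0.0,-0.001,0,-0.003,0],[0.0,-0.001,0,-0.003,0],[0.0,-0.001,0,-0.003,0],[0.0,-0.001,0,-0.003,0],[0.0,-0.001,0,-0.003,0]],
], squeeze=50)

```text
clock: 4.23
position: [0.4652, -0.0215, 0.1727]
ee_rot: [-2.739, -1.535, 0.001]
force: [-1.2, 1.2, -0.1]
width: 0.172
```

Run:
```python
from h import *
s=st()
```

```text
t 4.23 pos [ 0.4652 -0.0215  0.1727] yaw -31.46 tilt [-0.001  0.001 -1.   ] F [-1.2  1.2 -0.1] T [ 0.01  0.17 -0.  ] w 15.7 q [-0.62  0.29  0.69  2.07 -0.24  0.86 -0.34]
```

The opening of 15.7 mm matches the 16 mm bar. Lifting.

step_arm([
  [[0,0,0,0.01,0],[0,0,0,0.02,0],[0,0,0,0.035,0],[0,0,0,0.055,0],[0,0,0,0.08,0],[0,0,0,0.1,0],[0,0,0,0.11,0],[0,0,0,0.11,0],[0,0,0,0.11,0]],
])

```text
clock: 4.98
position: [0.4651, -0.0213, 0.2827]
ee_rot: [-2.739, -1.536, 0.0]
force: [-0.4, -0.3, -4.5]
width: 0.172
```

Run:
```python
from h import *
s=st(); shot("scene","s5"); shot("wrist","w5")
```

```text
t 4.98 pos [ 0.4651 -0.0213  0.2827] yaw -31.44 tilt [-0.001  0.001 -1.   ] F [-0.4 -0.3 -4.5] T [-0.08  0.09  0.02] w 15.8 q [-0.71  0.14  0.74  1.92 -0.1   1.12 -0.48]
```

View pics/s5.png

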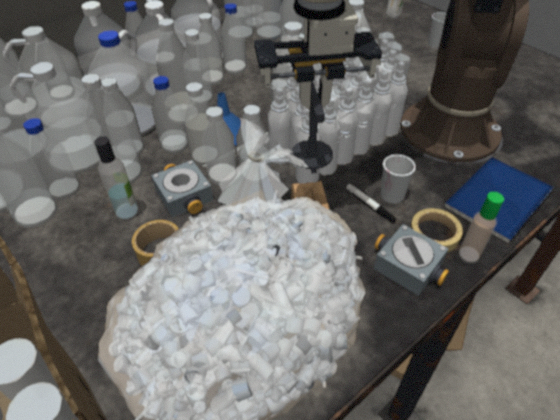

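View pics/w5.png

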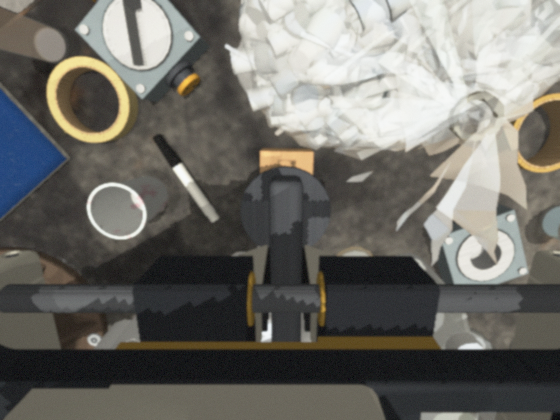

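The key is clear of the stand: the force dropped by 4 N, the collar is at (286,210) in the wrist view, and the empty stand is behind it. Next I'll find the key axis relative to the TCP from the collar's outline.

Run:
```python
from h import *
c=cam("wrist"); s=observe(); im=cv2.imread("pics/w5.png"); 
cv2.imwrite("pics/w5z.png",cv2.resize(im[140:260,225:345],None,fx=5,fy=5,interpolation=cv2.INTER_CUBIC))
a=np.radians(58.55); u=np.array([np.cos(a),np.sin(a)]); n=np.array([u[1],-u[0]]); tcp=s["position"][:2]
q=onplane(c,[[286,168],[242,207],[329.5,207],[242,213],[329.5,213]],.165)[:,:2]-tcp
print("along",q@u*1e3,"perp",q@n*1e3)
b=onplane(c,[[285,181]],.287)[:,:2]-tcp; print("bar end",b@u*1e3,b@n*1e3)
```

```text
along [38.21259004  4.45145617  4.53985922 -0.95549132 -0.86133099] perp [ -0.16111507 -38.20677692  37.45159023 -38.41618174  37.66394901]
bar end [49.62671786] [-0.32242026]
```

View pics/w5z.png

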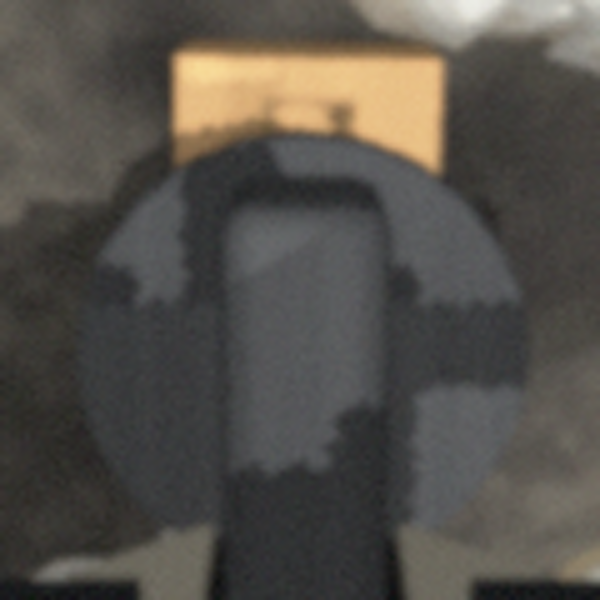

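The key axis is within about 1 mm of the TCP. Carrying it to the valve: x first, away from the bag, then y, spinning +3°.

step_arm([
  [[0,-0.03,0.01,0,1],[0,-0.05,0.04,0,2],[0,-0.05,0.075,0,3],[0,-0.05,0.11,0,3],[0,-0.05,0.145,0,3],[0,-0.05,0.18,0,3],[0,-0.05,0.21,0,3],[0,-0.05,0.225,0,3],[0,-0.05,0.23,0,3],[0,-0.05,0.23,-0.02,3],[0,-0.05,0.23,-0.04,3],[0,-0.05,0.23,-0.06,3],[0,-0.05,0.23,-0.065,3],[0,-0.05,0.23,-0.065,3],[0,-0.05,0.23,-0.065,3]],
])

```text
clock: 6.33
position: [0.4147, 0.2079, 0.2169]
ee_rot: [-2.699, -1.605, 0.005]
force: [0.4, -0.3, -3.8]
width: 0.166
```

Run:
```python
from h import *
s=st(); shot("scene","s6"); shot("wrist","w6"); c,im,d=shot("top","t6")
im=cv2.imread("pics/s6.png"); cv2.imwrite("pics/s6z.png",cv2.resize(im[130:310,330:510],None,fx=3.3,fy=3.3,interpolation=cv2.INTER_CUBIC))
```

```text
t 6.33 pos [0.4147 0.2079 0.2169] yaw -28.52 tilt [-0.004 -0.    -1.   ] F [ 0.4 -0.3 -3.8] T [-0.08  0.04 -0.03] w 15.2 q [-1.01  0.2   0.51  2.01 -0.12  0.96 -0.93]
```

View pics/s6z.png

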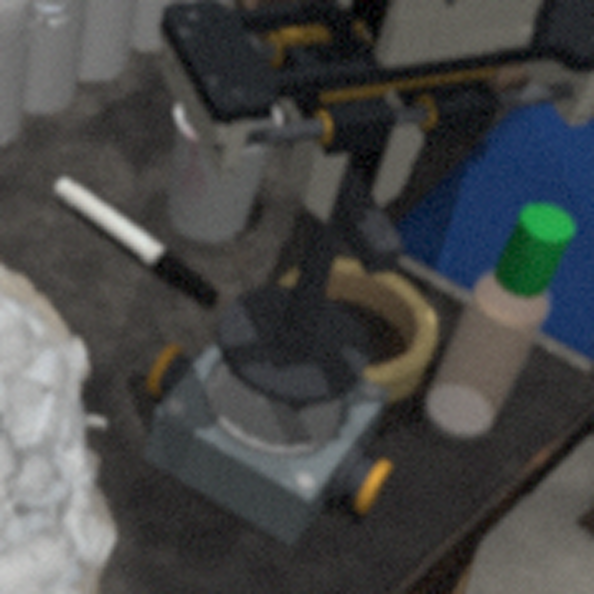

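View pics/w6.png

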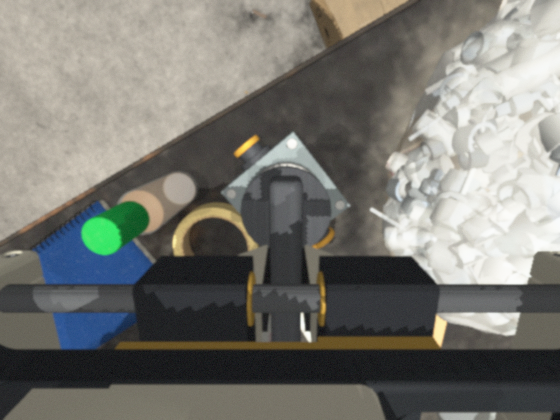

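Run:
```python
from h import *
c=cam("wrist"); im=cv2.imread("pics/w6.png"); s=observe()
cv2.imwrite("pics/w6z.png",cv2.resize(im[125:265,215:355],None,fx=4,fy=4,interpolation=cv2.INTER_CUBIC))
q=onplane(c,[[340,207],[231,193]],.046); print("valve centre",q.mean(0),"diag",np.linalg.norm(q[0]-q[1]))
a=np.radians(61.5); u=np.array([np.cos(a),np.sin(a)]); n=np.array([u[1],-u[0]]); t=s["position"][:2]
e=onplane(c,[[286.5,166],[241,207],[331,207]],.099)[:,:2]-t; print("collar along",e@u*1e3,"perp",e@n*1e3)
print("valve rel tcp",(q.mean(0)[:2]-t)@u*1e3,(q.mean(0)[:2]-t)@n*1e3)
```

```text
valve centre [0.41359971 0.20659538 0.046     ] diag 0.11441170756320422
collar along [39.83169431  4.12235207  4.23726187] perp [  0.31307522 -39.29892201  39.12919906]
valve rel tcp -2.5836096527454964 -0.3344316762369365
```

View pics/w6z.png

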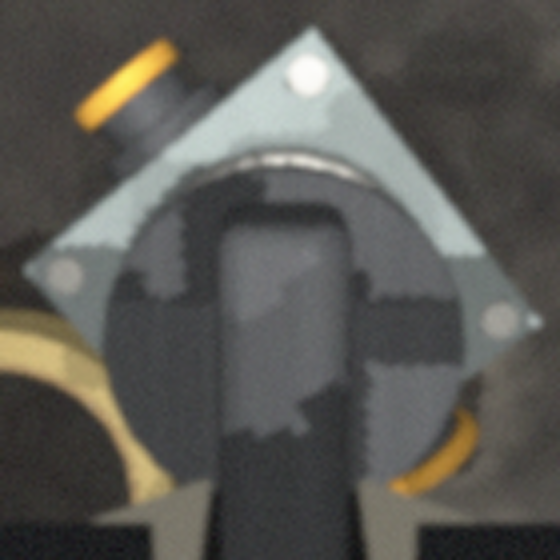

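Alignment is under 1 mm across the slot and about 2 mm along it, within the play (5 and 8 mm). Lowering gently.

step_arm([
  [[0,-0.0005,-0.001,-0.006,0],[0,-0.0005,-0.001,-0.012,0],[0,-0.0005,-0.001,-0.017,0],[0,-0.0005,-0.001,-0.022,0],[0,-0.0005,-0.001,-0.026,0],[0,-0.0005,-0.001,-0.03,0],[0,-0.0005,-0.001,-0.03,0]],
])

```text
clock: 7.07
position: [0.4142, 0.2075, 0.1868]
ee_rot: [-2.698, -1.606, 0.004]
force: [-0.2, 0.6, -3.0]
width: 0.17
```

Run:
```python
from h import *
s=st()
```

```text
t 7.07 pos [0.4142 0.2075 0.1868] yaw -28.47 tilt [-0.003  0.    -1.   ] F [-0.2  0.6 -3. ] T [-0.15  0.12  0.01] w 15.6 q [-0.99  0.24  0.5   2.05 -0.15  0.88 -0.9 ]
```

The tongue bottom is at z 0.037, below the rim, with no contact force, so it is inside the slot. Seating it.

step_arm([
  [[0,0,0,-0.005,0],[0,0,0,-0.009,0],[0,0,0,-0.012,0],[0,0,0,-0.0135,0],[0,0,0,-0.0135,0]],
])

```text
clock: 7.48
position: [0.4141, 0.2075, 0.173]
ee_rot: [-2.698, -1.606, 0.004]
force: [-0.0, -0.2, -3.1]
width: 0.172
```

Run:
```python
from h import *
s=st()
```

```text
t 7.48 pos [0.4141 0.2075 0.173 ] yaw -28.47 tilt [-0.003  0.    -1.   ] F [-0.  -0.2 -3.1] T [-0.1   0.1   0.02] w 15.8 q [-0.98  0.26  0.5   2.07 -0.17  0.85 -0.89]
```

step_arm([
  [[0,0,0,0,-4],[0,0,0,0,-8],[0,0,0,0,-12],[0,0,0,0,-16],[0,0,0,0,-20],[0,0,0,0,-24],[0,0,0,0,-28],[0,0,0,0,-32],[0,0,0,0,-32]],
])

```text
clock: 8.23
position: [0.4143, 0.2073, 0.1731]
ee_rot: [-3.037, -0.795, 0.003]
force: [0.7, -0.3, -3.1]
width: 0.17
```

Run:
```python
from h import *
s=st()
```

```text
t 8.23 pos [0.4143 0.2073 0.1731] yaw -60.66 tilt [-0.002  0.002 -1.   ] F [ 0.7 -0.3 -3.1] T [-0.3   0.05 -0.03] w 15.6 q [-1.08  0.27  0.62  2.08 -0.22  0.85 -1.39]
```

step_arm([
  [[0,0,0,0,-4],[0,0,0,0,-8],[0,0,0,0,-12],[0,0,0,0,-16],[0,0,0,0,-20],[0,0,0,0,-24],[0,0,0,0,-27],[0,0,0,0,-27]],
])

```text
clock: 8.9
position: [0.4142, 0.2072, 0.1731]
ee_rot: [-3.139, -0.064, 0.002]
force: [-0.0, -0.1, -3.8]
width: 0.173
```

Run:
```python
from h import *
s=st();c,im,d=shot("wrist","w7")
```

```text
t 8.9 pos [0.4142 0.2072 0.1731] yaw -87.66 tilt [-0.001  0.002 -1.   ] F [-0.  -0.1 -3.8] T [-0.39  0.12  0.02] w 15.9 q [-1.17  0.29  0.74  2.08 -0.26  0.86 -1.81]
```

View pics/w7.png

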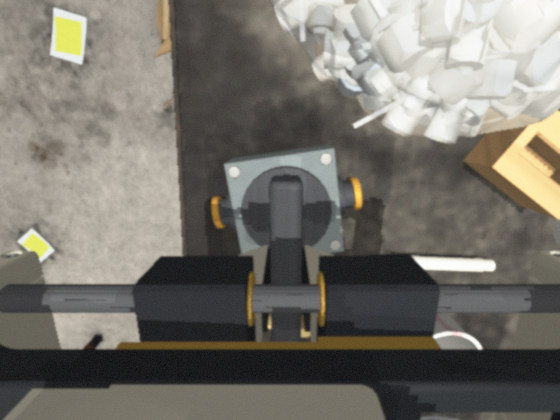

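The key has followed: its bar is nearly square across the stub axis (caps at (218,212) and (357,193)). Predicted contact with the stop is at yaw about -92°, so I'll go on in small steps watching torque z.

step_arm([
  [[0,0,0,0,-1.5],[0,0,0,0,-3],[0,0,0,0,-4.5],[0,0,0,0,-4.5],[0,0,0,0,-4.5]],
])

```text
clock: 9.37
position: [0.4142, 0.2073, 0.1732]
ee_rot: [-3.139, 0.054, 0.002]
force: [0.1, -0.5, -3.8]
width: 0.171
```

Run:
```python
from h import *
s=st()
```

```text
t 9.37 pos [0.4142 0.2073 0.1732] yaw -91.96 tilt [-0.001  0.002 -1.   ] F [ 0.1 -0.5 -3.8] T [-0.53  0.2   0.13] w 15.7 q [-1.18  0.29  0.76  2.08 -0.27  0.86 -1.87]
```

step_arm([
  [[0,0,0,0,-1],[0,0,0,0,-2],[0,0,0,0,-3],[0,0,0,0,-3],[0,0,0,0,-3]],
])

```text
clock: 9.78
position: [0.4142, 0.2074, 0.1732]
ee_rot: [-3.136, 0.134, 0.002]
force: [0.6, -0.5, -2.9]
width: 0.171
```

Run:
```python
from h import *
s=st()
```

```text
t 9.78 pos [0.4142 0.2074 0.1732] yaw -94.91 tilt [-0.001  0.002 -1.   ] F [ 0.6 -0.5 -2.9] T [-0.5   0.25  1.03] w 15.7 q [-1.19  0.3   0.77  2.08 -0.28  0.86 -1.92]
```

Torque z jumped from about 0.05 to 1.0 N m right where the stop was predicted. A little more to confirm.

step_arm([
  [[0,0,0,0,-1],[0,0,0,0,-2],[0,0,0,0,-3],[0,0,0,0,-3],[0,0,0,0,-3]],
])

```text
clock: 10.2
position: [0.4143, 0.2075, 0.1732]
ee_rot: [-3.132, 0.216, 0.001]
force: [0.3, -1.0, -3.6]
width: 0.178
```

Run:
```python
from h import *
s=st();c,im,d=shot("wrist","w8"); cv2.imwrite("pics/w8z.png",cv2.resize(im[130:270,210:370,::-1],None,fx=4,fy=4,interpolation=cv2.INTER_CUBIC))
a=onplane(c,[[288,180]],.177)
```

```text
t 10.2 pos [0.4143 0.2075 0.1732] yaw -97.89 tilt [-0.     0.002 -1.   ] F [ 0.3 -1.  -3.6] T [-0.31  0.03  1.3 ] w 16.4 q [-1.2   0.3   0.78  2.08 -0.28  0.86 -1.96]
```

View pics/w8z.png

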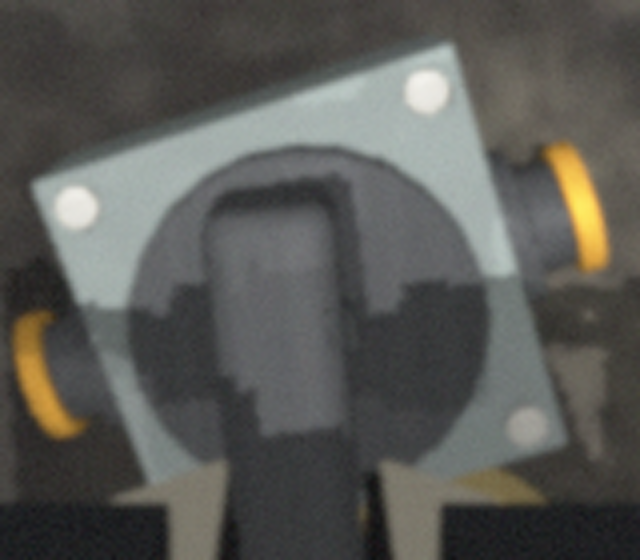

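The bar now lags the jaws slightly (opening 16.4 mm, 1.3 N m), so it's hard against the stop. I'll relieve the twist, which the play allows without moving the insert, then open and rise.

step_arm([
  [[0,0,0,0,1],[0,0,0,0,2.5],[0,0,0,0,2.5],[0.03,0,0,0,2.5],[0.05,0,0,0,2.5],[0.05,0,0,0,2.5],[0.05,0,0,0,2.5],[0.05,0,0,0,2.5]],
])

```text
clock: 10.92
position: [0.4145, 0.2076, 0.1734]
ee_rot: [-3.135, 0.149, 0.001]
force: [0.0, -1.0, -0.6]
width: 0.486
```

Run:
```python
from h import *
s=st();c,im,d=shot("wrist","w9")
```

```text
t 10.92 pos [0.4145 0.2076 0.1734] yaw -95.43 tilt [-0.     0.003 -1.   ] F [ 0.  -1.  -0.6] T [-0.05  0.15  0.01] w 44.6 q [-1.19  0.3   0.77  2.08 -0.28  0.86 -1.92]
```

View pics/w9.png

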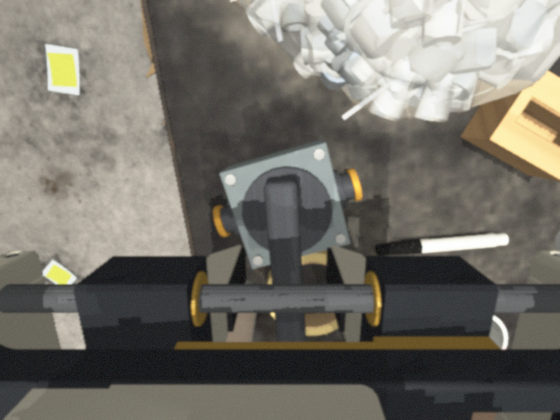

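The jaws are clear of the bar (columns 268–300, pads at 240 and 335) and the key stands. Rising straight up, then backing away for a look.

step_arm([
  [[0.05,0,0,0.01,0],[0.05,0,0,0.03,0],[0.05,0,0,0.06,0],[0.05,0,0,0.1,0],[0.05,0,0,0.14,0],[0.05,0,0,0.18,0],[0.05,-0.06,0.0,0.18,0],[0.05,-0.06,0.0,0.18,0],[0.05,-0.06,0.0,0.18,0]],
])

```text
clock: 11.72
position: [0.3518, 0.2076, 0.3545]
ee_rot: [-3.133, 0.145, 0.003]
force: [-0.3, 1.3, -0.4]
width: 0.548
```

Run:
```python
from h import *
s=st();c,im,d=shot("wrist","w10"); np.savez("w10.npz",d=d,im=im,K=c[0],t=c[1],A=c[2]); shot("scene","s10"); ct,it,dt=shot("top","t10")
Z=cv2.imread("pics/s10.png"); cv2.imwrite("pics/s10z.png",cv2.resize(Z[150:310,340:500],None,fx=3.5,fy=3.5,interpolation=cv2.INTER_CUBIC))
P=cloud(c,d); v,u=np.mgrid[:420,:560]
m=(np.abs(P[...,2]-.177)<.012)&(np.hypot(P[...,0]-.414,P[...,1]-.208)<.07)
p=onplane(c,np.c_[u[m],v[m]],.177)[:,:2]; print("bar",m.sum(),np.median(P[m][:,2]),cv2.minAreaRect((p*1000).astype(np.float32)))
q=p-p.mean(0); w,V=np.linalg.eigh(q.T@q); print("bar dir",np.degrees(np.arctan2(*V[::-1,1])))
```

```text
t 11.72 pos [0.3518 0.2076 0.3545] yaw -95.29 tilt [-0.001  0.006 -1.   ] F [-0.3  1.3 -0.4] T [-0.05  0.15  0.01] w 50.3 q [-1.45 -0.08  0.75  1.91  0.05  1.29 -2.38]
bar 1598 0.17659280025257812 ((413.64666748046875, 207.49331665039062), (15.819314956665039, 98.63648986816406), 88.30439758300781)
bar dir 178.26519881981193
```

View pics/w10.png

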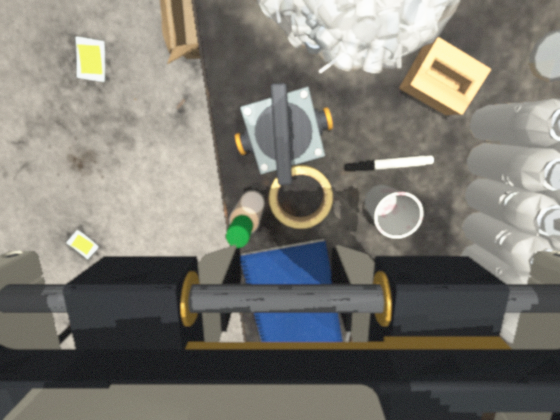

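View pics/s10z.png

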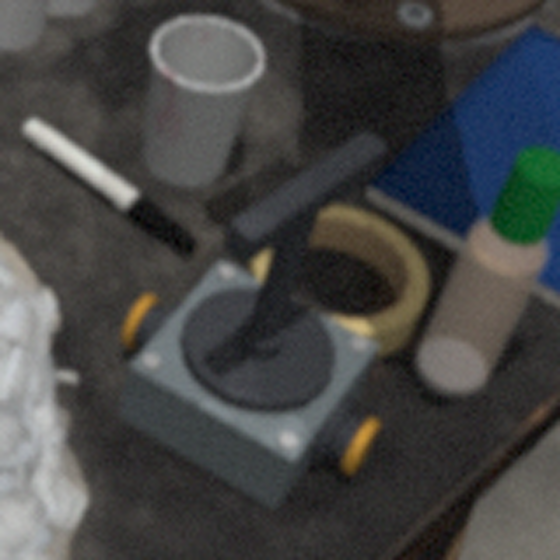

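The key stands seated. Its bar is at z 0.177, centred at (0.4136, 0.2075), within 1 mm of the valve, and points at -1.7° (predicted for fully shut: 100.4 - 90 - 12 = -1.6°). The arm is clear.

Run:
```python
from h import *
print(arm.sign_off()); st()
```

```text
the job is handed in; nothing more can be done
None
the job is handed in; nothing more can be done
```

The valve is turned shut against its stop and the key is left standing upright in it. I handed the job in at about 12 s; the robot gave no verdict.

I took the key out of its stand, lowered its tongue into the slotted valve without any contact force, and turned it clockwise. I then eased the twist, opened the jaws and lifted clear.

**Last checks:**
- **Stop reached:** torque rose from about 0.05 to 1.0–1.3 N m right at the predicted angle, and the jaws began to twist past the bar.
- **Shut angle:** the key's bar came to rest at -1.7°, against -1.6° predicted for fully shut including the 12° of play. The insert itself is hidden under the collar, so this is worked out from the key, not seen directly.
- **Seated and upright:** the bar top is at 0.177 m and its centre is within about 1 mm of the valve's.
- **Clear of everything:** the gripper is about 0.18 m above where it let go, and the force reading is near zero.

**Disagreements:** the wrist and top cameras differed by 2–4 mm on the key's position before the grasp, so I re-centred using the wrist view. They differed by about 3° on the slot direction. Both were within the available play, and no check failed.

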